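Buzz the courier in at the door-entry console

TASK

A courier has rung at the delivery entrance, which is the green key on the grey door-entry console: press the green key with your fingertips fully down, where it locks, then press the wide white unlock bar in front of the keys well down and keep it pressed, so that you finish while still holding the door open. Push lightly, do not press the other door keys or shift or lift the console, and leave the phone, sticky notes, highlighter and stapler around it where they lie.

Things in the scene. Friction and masses are not known exactly. Their poses are not given: they have to be found in the camera images.
- console: loose grey door-entry console, 150 deep, 220 wide, about 1.1 kg: four keys in a row (blue, yellow, green, red from its left, 46 mm apart), white bar 53 mm in front of them. Origin: centre of its underside. x to its back (speaker slots), y along the row to its left, z up. The panel slopes 8 deg up to the back, 37 mm high at the middle (27 front, 47 back edge); nothing on it rises above 55 mm
- key_green_top (a point): centre of the top face of the green door key: third from the left, its small amber call lamp glows behind it. Square cap 26 x 26 mm. The cap moves with this point; up, it stands 9 mm proud of the panel, fully down 3 mm proud
- key_blue_top (a point): centre of the top face of the blue door key: first from the left. Square cap 26 x 26 mm. The cap moves with this point; up, it stands 9 mm proud of the panel, fully down 3 mm proud
- key_yellow_top (a point): centre of the top face of the yellow door key: second from the left. Square cap 26 x 26 mm. The cap moves with this point; up, it stands 9 mm proud of the panel, fully down 3 mm proud
- key_red_top (a point): centre of the top face of the red door key: fourth from the left. Square cap 26 x 26 mm. The cap moves with this point; up, it stands 9 mm proud of the panel, fully down 3 mm proud
- unlock_bar_top (a point): centre of the top face of the white unlock bar, 140 mm along the console's y by 26 mm along its x. It moves with the bar; up, it stands 11 mm proud of the panel, fully down 3 mm proud
- key_green (a joint): how far the green key is pressed, m: 0 up, 0.006 fully down, square to the panel. A push-lock key: it resists with a steady 3.5 N, stops at the bottom and stays as far down as it was pressed (no spring, a second press does not release it); count it locked beyond 0.0045
- key_blue (a joint): the same for the blue key
- key_yellow (a joint): the same for the yellow key
- key_red (a joint): the same for the red key
- unlock_bar (a joint): how far the unlock bar is pressed, m: 0 up, 0.008 fully down, square to the panel. It springs back when let go: 3 N to start it, 7 N at the bottom. The lock is released while it is pressed more than 0.005
- phone: black phone lying flat, 147 x 72 x 8 mm (x, y, z), to the right of the console. Origin: centre of its underside. To be left alone
- sticky_pad: pad of yellow sticky notes, 76 x 76 x 28 mm, to the left of the console. Origin: centre of its underside. To be left alone
- highlighter: yellow highlighter lying flat, 18 x 112 x 15 mm, in front of the console. Origin: centre of its underside. To be left alone
- stapler: blue-grey stapler, 34 x 136 x 40 mm, behind the console. Origin: centre of its underside. To be left alone

How it is judged:
By the outcome, as a careful person would: the job done as asked, in the order asked, and still so for the second after the job is handed in, while the arm keeps its last pose, push and grip.
It also fails if it takes over 38 s, if anything falls off the work surface, if the arm or the gripper's body presses on something with over 40 N, if the wrist force passes 120 N, or if a joint passes its speed limit or range.

ROBOT

A 6-joint arm with a two-finger parallel gripper is mounted at the origin on the work surface; the furniture and walls round the work are solid. World frame = base frame: x ahead of the robot, y to its left, z up, the work surface at z = 0. Lengths are in m, angles in rad, forces in N, time in s.
With the tool pointing down it reaches from about 0.35 to 0.8 m from the base axis. Payload 7.3 kg.
Tool frame: the origin (TCP) lies on the front face of the gripper's body, between the roots of the fingers; the fingertips stand 73 mm ahead of it and the grasp point (between the pads) lies r.hold_point_z ahead of it (r.hold_point_z is the distance from the TCP to the grasp point, in m); z points along the fingers, y is the line along which they close (so a half turn about z gives the same grasp; the last joint's range is limited). The gripper opens to 85 mm and grips with 20 to 120 N. Pads are 22 mm wide; open, the fingers measure 114 mm over their backs; the gripper's body (76 mm by 85 mm) begins 54 mm behind the grasp point. The pads swing forward as they close: fully open they stand 13 mm farther back than shut.
Start: joints at [-1.407, 0.342, 1.524, -0, 1.275, -0.146], TCP at [0.16, -0.5, 0.304] pointing down, gripper open.
Joint ranges: [-2.53, 2.53], [-0.77, 2.02], [0.04, 2.7], [-1, 4.14], [0.28, 2.66], [-3.11, 3.11]. Speed limits (rad/s): [2.57, 2.57, 3.14, 3.14, 3.14, 3.14].

INTERFACE

Orientations are given as a rotation vector (axis times angle).
In Python, from cell import r gives the robot as it stands.
- The arm moves only by the tool send_rows, never from a script. Its argument "increments" is one flat list of numbers, 5 for each row, row after row: the shift along the tool's x, y, z in m, then the turn about the tool's z in degrees, then the finger opening in m, from 0 to 0.0854. In form: [tx, ty, tz, turn, gripper, tx, ty, tz, turn, gripper, ...]. A call has exactly 5 rows; each row is the pose to reach, as a shift and turn from the pose commanded when the call began, along the tool's axes at that moment; what a row does not reach only later rows make up. A row lasts 1/12 s, in which the tool goes at most 41.7 mm and 7.16 degrees, less where a joint would pass 70% of its speed; a pose out of reach is approached as far as the arm can. A call with a gripper value outside its range is refused whole. The fingers move at their own pace and stop on an object; the grip force is fixed at half the most. Time passes only in rows, so rows that repeat a pose let the fingers close, or fill a call up. It gives the time, the measured TCP pose, the force, the opening and the grip force at its end, in the units of the state.
- r.sense(): the state, without advancing time (a new reading comes with each control period).
- r.get_image(name): name is "scene" or "top" or "wrist"; returns the picture (480x640x3 uint8, blue, green, red); there is no depth.
- r.camera_params(name): a dict with "fx", "fy", "cx", "cy" (pixels), "R" (3x3) and "t" (3): a world point X has camera coordinates R X + t. Camera axes: x right, y down, z forward; pixel columns grow to the right and rows downward; lengths in m; the calibration is good to about 2 mm. A picture is of the moment at which its call begins: read the wrist's pose just before it. camera_params takes no time and is no camera call; for the wrist camera it gives the pose at the moment of the call.
- r.sign_off(): hands the job in; it is judged then, once.
The state is a dict: "t": time; "q": joint angles; "joint_velocities": joint speeds; "joint_efforts": joint torques, N m; "ee_pos": TCP position; "ee_rot": TCP orientation; "wrist_force": force on the tool from outside, world axes, zero at the start; "torque": the same for the moment, N m; "finger_gap": finger opening in m; "finger_force": force on a finger pad.
Only numpy, scipy, OpenCV 4.12 (cv2) and the standard library are available. Lean on these libraries where they do the work, as an engineer would, in place of code of your own. Each camera call takes 0.05 s, during which the arm holds its last target. There are 200 camera calls.

## Working session

There is one attempt and no reset: what is moved stays moved. The work goes in short steps, Python scripts to look and compute and a tool call to move; the robot and the scene stay as the last step left them, time stands still between calls to the robot, and variables do not carry over. Pictures are saved under pics/ and viewed, at most 10 in all, crops included, and the job is handed in when it is done.

Besides the shell and the picture viewer there is one more tool, called after "Request:" by a JSON object that holds its "method" and its "body", one argument or row to a line. send_rows: Moves the arm, as the interface text tells. Its arguments: {"type":"object","properties":{"increments":{"type":"array"}},"required":["increments"]}

```bash
mkdir -p pics
python3 - <<'E'
from cell import r
import cv2
s=r.sense();print(s['t'],s['ee_pos'],s['ee_rot'],s['finger_gap'],s['wrist_force'],r.hold_point_z)
for n in ("top","scene"):
    cv2.imwrite(f"pics/{n}0.png",r.get_image(n)); p=r.camera_params(n); print(n,p)
E
```

```text
0.0 [ 0.1600195  -0.49970847  0.30322381] [-3.10243300e+00 -4.84400053e-01 -1.30678907e-06] 0.08536528887233824 [-0.06910822  0.13071047  0.12079876] 0.0539
top {'fx': 612.9045965796164, 'fy': 612.9045965796164, 'cx': 325.7864879486639, 'cy': 235.67030199079284, 'R': array([[ 2.17193883e-03, -9.99722697e-01, -2.34480659e-02],
       [-9.96835275e-01, -3.01161103e-04, -7.94943028e-02],
       [ 7.94651972e-02,  2.35465159e-02, -9.96559504e-01]]), 't': array([-0.1711024 ,  0.56413856,  1.05570348])}
scene {'fx': 624.8209972008955, 'fy': 624.8209972008955, 'cx': 318.5040923930429, 'cy': 249.97707131253856, 'R': array([[ 0.61024817, -0.79195222,  0.02022011],
       [-0.29031063, -0.24730469, -0.92442421],
       [ 0.73710034,  0.55825807, -0.38082938]]), 't': array([-0.47463914,  0.17645204,  0.84634054])}
```

View pics/top0.png

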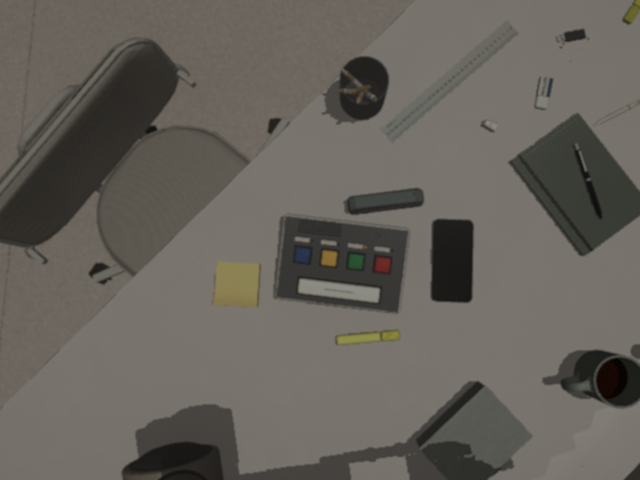

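The top view shows the console at about (343,263): blue (303,255), yellow (329,258), green (356,261), red (383,264), and the bar at (339,291). I'll enlarge it to read the positions more precisely.

Run:
```python
import cv2
a=cv2.imread("pics/top0.png")[205:320,265:420]
a=cv2.convertScaleAbs(cv2.resize(a,None,fx=5,fy=5,interpolation=cv2.INTER_CUBIC),alpha=1.8)
cv2.imwrite("pics/crop0.png",a)
```

```text
(no output)
```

View pics/crop0.png

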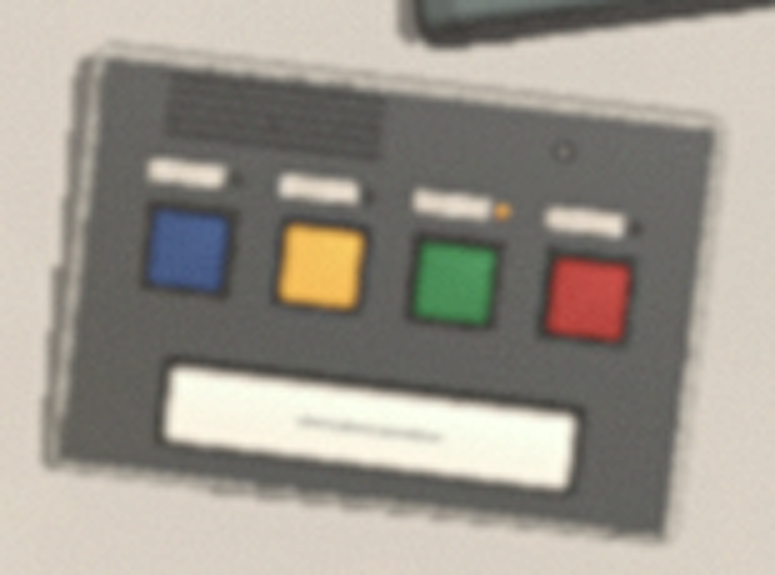

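```bash
cat > h.py <<'E'
import numpy as np
from cell import r
from scipy.spatial.transform import Rotation as R
def ray(name,u,v,z,p=None):
    p=p or r.camera_params(name); Rm=np.array(p['R']);t=np.array(p['t'])
    d=Rm.T@[(u-p['cx'])/p['fx'],(v-p['cy'])/p['fy'],1]; c=-Rm.T@t
    return c+d*(z-c[2])/d[2]
E
python3 - <<'E'
from h import *
f=lambda u,v,z: ray("top",265+(u+.5)/5-.5,205+(v+.5)/5-.5,z)
ks=[f(*p,.0475) for p in((189,251),(322,265),(455,282),(588,299))]; b=f(370,428,.042)
for k in ks+[b]: print(k.round(4))
print([np.linalg.norm(ks[i+1]-ks[i]).round(4) for i in range(3)])
yax=ks[0]-ks[3]; yax/=np.linalg.norm(yax); xax=np.array([yax[1],-yax[0],0]); m=sum(ks)/4
print('yaw deg',np.degrees(np.arctan2(xax[1],xax[0])),'bar rel', (b-m)@xax,(b-m)@yax)
for c in((88,55),(718,125),(662,535),(58,460)):  # panel corners
    p=f(*c,.047 if c[1]<200 else .027); print('corner rel keys',((p-m)@xax).round(4),((p-m)@yax).round(4))
s=r.sense();T=R.from_rotvec(s['ee_rot']).as_matrix();print(T.round(3))
tx=T[:,0];print('tool x yaw',np.degrees(np.arctan2(tx[1],tx[0])))
E
```

```text
[ 0.5294 -0.1311  0.0475]
[ 0.5247 -0.1766  0.0475]
[ 0.5189 -0.222   0.0475]
[ 0.5132 -0.2672  0.0475]
[ 0.4692 -0.193   0.042 ]
[np.float64(0.0457), np.float64(0.0457), np.float64(0.0456)]
yaw deg -6.793639067584491 bar rel -0.052673396742330944 -1.686206907755244e-05
corner rel keys 0.0626 0.1114
corner rel keys 0.0641 -0.1058
corner rel keys -0.0771 -0.1042
corner rel keys -0.0769 0.1061
[[ 0.952  0.305 -0.   ]
 [ 0.305 -0.952  0.001]
 [ 0.    -0.001 -1.   ]]
tool x yaw 17.75085352565167
```

Request:
{"method": "send_rows", "body": {
  "increments": [0.03,-0.011,0,5,0,0.066,-0.024,0,10,0,0.102,-0.037,0,15,0,0.138,-0.05,0,20,0,0.174,-0.063,0,24.5,0]
}}

```text
t: 0.52
ee_pos: [0.3076, -0.3856, 0.3036]
ee_rot: [-3.135, 0.193, 0.0]
wrist_force: [0.9, -0.9, 0.1]
finger_gap: 0.0253
finger_force: 0.0
```

```bash
cat > go.py <<'E'
import sys
from h import *
s=r.sense();T=R.from_rotvec(s['ee_rot']).as_matrix()
print(s['t'],np.round(s['ee_pos'],4),'F',np.round(s['wrist_force'],2),'gap',round(s['finger_gap'],4),'yaw',np.degrees(np.arctan2(T[1,0],T[0,0])).round(2))
g=np.array([float(a) for a in sys.argv[1:4]])
print('tool shift',(T.T@(g-s['ee_pos'])).round(4))
E
python3 go.py .519 -.222 .173
```

```text
0.5167 [ 0.3076 -0.3856  0.3036] F [ 0.88 -0.87  0.07] gap 0.0253 yaw -7.04
tool shift [ 0.1898 -0.1882  0.1306]
```

Request:
{"method": "send_rows", "body": {
  "increments": [0.026,-0.026,0,0,0,0.054,-0.054,0,0,0,0.082,-0.082,0.01,0,0,0.11,-0.109,0.03,0,0,0.138,-0.136,0.05,0,0]
}}

```text
t: 0.93
ee_pos: [0.4581, -0.2689, 0.2555]
ee_rot: [3.135, -0.184, 0.002]
wrist_force: [-0.6, -0.2, -0.1]
finger_gap: -0.0004
finger_force: 0.0
```

```bash
python3 go.py .519 -.222 .173
```

```text
0.9333 [ 0.4581 -0.2689  0.2555] F [-0.59 -0.23 -0.06] gap -0.0004 yaw -6.73
tool shift [ 0.0549 -0.0538  0.0826]
```

Request:
{"method": "send_rows", "body": {
  "increments": [0.02,-0.02,0.025,0,0,0.04,-0.04,0.05,0,0,0.053,-0.052,0.075,0,0,0.054,-0.053,0.095,0,0,0.054,-0.053,0.1,0,0]
}}

```text
t: 1.35
ee_pos: [0.5157, -0.2221, 0.1519]
ee_rot: [-3.133, 0.181, 0.01]
wrist_force: [-0.8, -1.0, -1.2]
finger_gap: 0.0001
finger_force: 0.0
```

```bash
python3 go.py .519 -.222 .14
python3 - <<'E'
from h import *
import cv2
for n in("scene","wrist"):
    p=r.camera_params(n);im=r.get_image(n)
    cv2.imwrite(f"pics/{n}1.png",cv2.convertScaleAbs(im,alpha=1.6))
    X=np.array([.519,-.222,.0475]);c=np.array(p['R'])@X+p['t'];print(n,c[0]/c[2]*p['fx']+p['cx'],c[1]/c[2]*p['fy']+p['cy'])
E
python3 go.py .519 -.222 .14
```

```text
1.35 [ 0.5157 -0.2221  0.1519] F [-0.81 -1.04 -1.19] gap 0.0001 yaw -6.62
tool shift [ 0.0033 -0.0004  0.0119]
scene 329.34258732584055 271.11672090961116
wrist 316.9515438080451 276.19200830030866
1.45 [ 0.5159 -0.2238  0.1546] F [-0.66 -0.33  0.62] gap -0.0001 yaw -6.74
tool shift [ 0.003  -0.0021  0.0146]
```

View pics/wrist1.png

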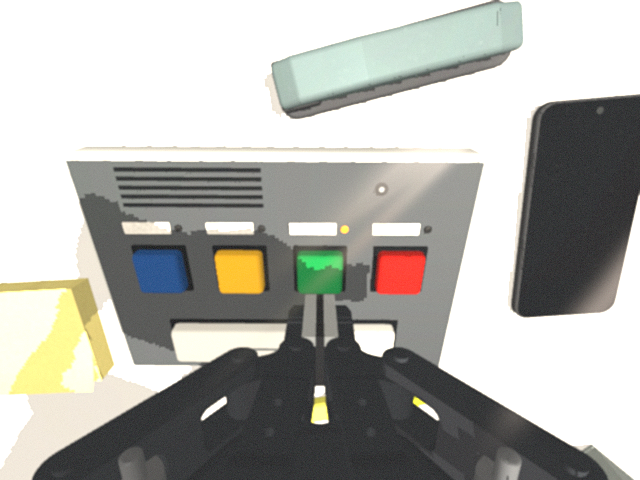

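View pics/scene1.png

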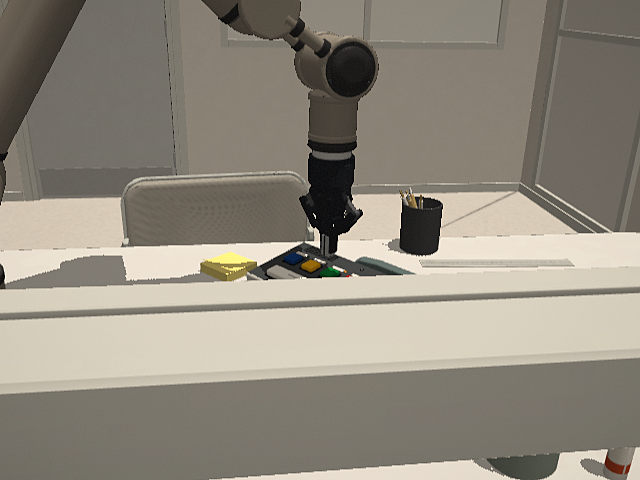

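The wrist view shows the green key at (320,272), within about 2 mm of where I predicted it. The fingertips are closed and in line with it, and the scene view shows clear space around them. Next I'll descend to just above the cap.

Request:
{"method": "send_rows", "body": {
  "increments": [0.002,0,0.005,0,0,0.004,-0.001,0.013,0,0,0.004,-0.001,0.021,0,0,0.004,-0.001,0.027,0,0,0.004,-0.001,0.028,0,0]
}}

```text
t: 1.87
ee_pos: [0.52, -0.2235, 0.1267]
ee_rot: [-3.135, 0.186, 0.002]
wrist_force: [-0.2, 0.4, 0.4]
finger_gap: 0.0001
finger_force: 0.0
```

Request:
{"method": "send_rows", "body": {
  "increments": [0,0,0,0,0,0,0,0.001,0,0,0,0,0.002,0,0,0,0,0.003,0,0,0,0,0.003,0,0]
}}

```text
t: 2.28
ee_pos: [0.5206, -0.2236, 0.1248]
ee_rot: [3.136, -0.185, 0.0]
wrist_force: [-0.3, 0.9, -0.3]
finger_gap: 0.0002
finger_force: 0.0
```

```bash
python3 go.py .5205 -.2228 .116
```

```text
2.2833 [ 0.5206 -0.2236  0.1248] F [-0.27  0.9  -0.29] gap 0.0002 yaw -6.75
tool shift [-0.0002 -0.0007  0.0088]
```

Request:
{"method": "send_rows", "body": {
  "increments": [0,0,0.001,0,0,0,0,0.002,0,0,0,0,0.003,0,0,0,0,0.004,0,0,0,0,0.004,0,0]
}}

```text
t: 2.7
ee_pos: [0.5207, -0.2236, 0.1208]
ee_rot: [3.136, -0.185, 0.0]
wrist_force: [-0.3, 0.1, 1.9]
finger_gap: -0.0003
finger_force: 0.4
```

Request:
{"method": "send_rows", "body": {
  "increments": [0,0,0.001,0,0,0,0,0.002,0,0,0,0,0.002,0,0,0,0,0.002,0,0,0,0,0.002,0,0]
}}

```text
t: 3.12
ee_pos: [0.5208, -0.2236, 0.1189]
ee_rot: [3.136, -0.185, 0.001]
wrist_force: [1.1, 0.7, 2.1]
finger_gap: -0.0002
finger_force: 1.2
```

Request:
{"method": "send_rows", "body": {
  "increments": [0,0,0.001,0,0,0,0,0.002,0,0,0,0,0.002,0,0,0,0,0.002,0,0,0,0,0.002,0,0]
}}

```text
t: 3.53
ee_pos: [0.5207, -0.2237, 0.1168]
ee_rot: [3.136, -0.185, 0.0]
wrist_force: [2.4, -0.5, 2.4]
finger_gap: -0.0002
finger_force: 1.2
```

Request:
{"method": "send_rows", "body": {
  "increments": [0,0,0.001,0,0,0,0,0.001,0,0,0,0,0.001,0,0,0,0,0.001,0,0,0,0,0.001,0,0]
}}

```text
t: 3.95
ee_pos: [0.5206, -0.2236, 0.1158]
ee_rot: [3.136, -0.185, 0.0]
wrist_force: [1.8, -0.2, 3.1]
finger_gap: 0.0005
finger_force: 1.2
```

Request:
{"method": "send_rows", "body": {
  "increments": [0,0,0.001,0,0,0,0,0.001,0,0,0,0,0.001,0,0,0,0,0.001,0,0,0,0,0.001,0,0]
}}

```text
t: 4.37
ee_pos: [0.5207, -0.2236, 0.1149]
ee_rot: [3.136, -0.185, 0.0]
wrist_force: [1.8, 0.3, 4.9]
finger_gap: 0.0003
finger_force: 2.2
```

Request:
{"method": "send_rows", "body": {
  "increments": [0,0,0.001,0,0,0,0,0.001,0,0,0,0,0.001,0,0,0,0,0.001,0,0,0,0,0.001,0,0]
}}

```text
t: 4.78
ee_pos: [0.5208, -0.2237, 0.1147]
ee_rot: [3.136, -0.185, 0.001]
wrist_force: [-1.3, 0.2, 11.5]
finger_gap: -0.0003
finger_force: 5.5
```

The key bottomed out: force jumped to 11.5 N and the motion stopped. Now I'll lift off and move over to the bar.

Request:
{"method": "send_rows", "body": {
  "increments": [0,0,-0.005,0,0,0,0,-0.013,0,0,0,0,-0.023,0,0,0,0,-0.03,0,0,0,0,-0.03,0,0]
}}

```text
t: 5.2
ee_pos: [0.5212, -0.2239, 0.1456]
ee_rot: [3.135, -0.185, 0.004]
wrist_force: [0.5, -0.2, -0.7]
finger_gap: -0.0001
finger_force: 0.0
```

Request:
{"method": "send_rows", "body": {
  "increments": [-0.015,-0.006,0,0,0,-0.035,-0.015,0,0,0,-0.05,-0.022,0,0,0,-0.053,-0.023,0,0,0,-0.053,-0.023,0,0,0]
}}

```text
t: 5.62
ee_pos: [0.4702, -0.1942, 0.1439]
ee_rot: [-3.136, 0.185, 0.001]
wrist_force: [0.5, -0.2, -0.0]
finger_gap: -0.0002
finger_force: 0.0
```

```bash
python3 go.py .469 -.193 .113
python3 - <<'E'
from h import *
import cv2
a=cv2.convertScaleAbs(r.get_image("wrist"),alpha=1.6)
b=cv2.convertScaleAbs(cv2.resize(r.get_image("top")[205:320,265:420],None,fx=4,fy=4,interpolation=cv2.INTER_CUBIC),alpha=1.8)
cv2.imwrite("pics/wrist2.png",a);cv2.imwrite("pics/top2.png",b)
E
```

```text
5.6167 [ 0.4702 -0.1942  0.1439] F [ 0.45 -0.2  -0.03] gap -0.0002 yaw -6.74
tool shift [-0.0014 -0.001   0.0309]
```

View pics/wrist2.png

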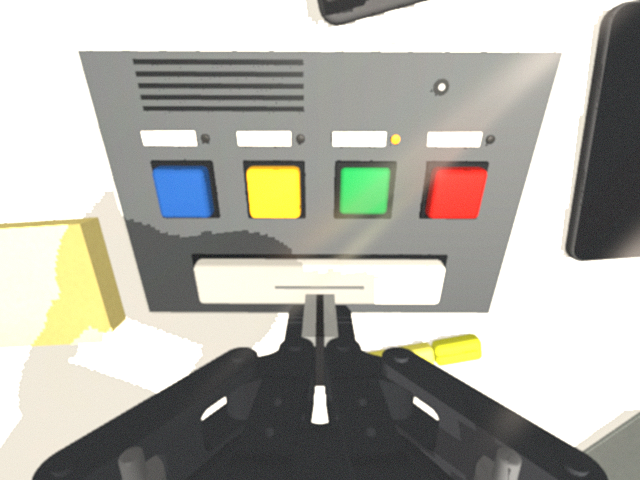

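The green key now sits visibly lower than its neighbours, and the bar at (320,281) is centred ahead of the fingertips. Next I'll press the bar.

Request:
{"method": "send_rows", "body": {
  "increments": [0,0,0.008,0,0,0,0,0.016,0,0,0,0,0.022,0,0,0,0,0.025,0,0,0,0,0.026,0,0]
}}

```text
t: 6.13
ee_pos: [0.4704, -0.1944, 0.1166]
ee_rot: [-3.135, 0.185, 0.003]
wrist_force: [-0.4, 0.4, 0.1]
finger_gap: 0.0001
finger_force: 0.0
```

Request:
{"method": "send_rows", "body": {
  "increments": [0,0,0.001,0,0,0,0,0.002,0,0,0,0,0.003,0,0,0,0,0.004,0,0,0,0,0.004,0,0]
}}

```text
t: 6.55
ee_pos: [0.471, -0.1946, 0.1141]
ee_rot: [3.136, -0.185, 0.002]
wrist_force: [-0.6, 1.0, 4.0]
finger_gap: 0.0001
finger_force: 1.5
```

Request:
{"method": "send_rows", "body": {
  "increments": [0,0,0.001,0,0,0,0,0.002,0,0,0,0,0.003,0,0,0,0,0.003,0,0,0,0,0.003,0,0]
}}

```text
t: 6.97
ee_pos: [0.4713, -0.1947, 0.1111]
ee_rot: [3.135, -0.185, 0.003]
wrist_force: [2.4, 1.3, 4.1]
finger_gap: 0.0002
finger_force: 2.3
```

Request:
{"method": "send_rows", "body": {
  "increments": [0,0,0.001,0,0,0,0,0.002,0,0,0,0,0.002,0,0,0,0,0.002,0,0,0,0,0.002,0,0]
}}

```text
t: 7.38
ee_pos: [0.4714, -0.1947, 0.1093]
ee_rot: [3.135, -0.185, 0.003]
wrist_force: [3.3, 1.8, 5.5]
finger_gap: -0.0001
finger_force: 2.7
```

Request:
{"method": "send_rows", "body": {
  "increments": [0,0,0.001,0,0,0,0,0.001,0,0,0,0,0.001,0,0,0,0,0.001,0,0,0,0,0.001,0,0]
}}

```text
t: 7.8
ee_pos: [0.4715, -0.1947, 0.1084]
ee_rot: [3.135, -0.185, 0.004]
wrist_force: [1.4, 1.6, 6.1]
finger_gap: -0.0001
finger_force: 3.0
```

Request:
{"method": "send_rows", "body": {
  "increments": [0,0,0.001,0,0,0,0,0.001,0,0,0,0,0.001,0,0,0,0,0.001,0,0,0,0,0.001,0,0]
}}

```text
t: 8.22
ee_pos: [0.4716, -0.1947, 0.1075]
ee_rot: [3.135, -0.185, 0.004]
wrist_force: [2.7, 1.1, 7.4]
finger_gap: -0.0002
finger_force: 3.6
```

```bash
python3 - <<'E'
from h import *
import cv2
a=cv2.convertScaleAbs(r.get_image("wrist"),alpha=1.6)
b=cv2.convertScaleAbs(cv2.resize(r.get_image("top")[205:320,265:420],None,fx=4,fy=4,interpolation=cv2.INTER_CUBIC),alpha=1.8)
cv2.imwrite("pics/wrist3.png",a);cv2.imwrite("pics/top3.png",b)
E
python3 go.py .469 -.193 .108
```

```text
8.3167 [ 0.4716 -0.1947  0.1075] F [3.13 1.6  7.3 ] gap 0.0002 yaw -6.76
tool shift [-0.0028 -0.0014 -0.0005]
```

View pics/wrist3.png

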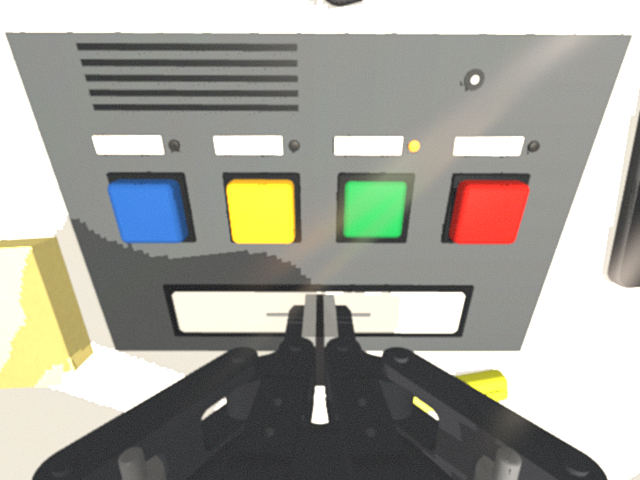

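The bar at (318,312) has dropped into its frame and pushes back with a steady 7.3 N, close to its bottom-of-travel force. The green key at (375,209) is still down, and the console hasn't shifted.

```bash
python3 -c "
from cell import r
print(r.sign_off())"
```

```text
the job is handed in; nothing more can be done
None
```

I pressed the green key to its stop (about 11.5 N, and it stayed down), then pressed the unlock bar almost to the bottom, and handed the job in at about 8.3 s while still holding it down with about 7 N.

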